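# Mark a hole centre with the spring punch jig

## Task

Mark the dark walnut offcut in the spring punch jig: seat it flat on the bench, snug against both the long fence and the end stop with its long side along the fence, and only then fold the yellow hold-down flap over it until it snaps shut and stays. With the flap shut, press the red plunger knob all the way down to its stop and let it spring back up, leaving the offcut seated and the flap shut. Leave the other things on the bench where they are.

Things in the scene. Friction and masses are not known exactly. Their poses are not given: they have to be found in the camera images.
- jig: Marking jig fixed to the bench. Origin: inner corner of fence and end stop, on the bench top; x runs along the fence towards the stop, z up. Aluminium fence: x -150 to +20 mm, y 0 to +18, 18 high. Aluminium end stop: x 0 to +20, y -55 to +18, 18 high. A seated offcut lies on the bench at x -120 to 0, y -38 to 0.
- jig_arm (a point): Middle of the free end of the jig's blue arm that carries the plunger over the seat, at x = -42, y = -19, z = 55 mm in the jig's frame. The arm covers x -42 to +63, y -34 to -4, z 44 to 66 mm; its blue column stands at x 33 to 63, y -36 to -2 mm.
- plunger (a joint): Spring plunger, m pressed down: 0 up, 0.018 at its stop. About 3 N to start, 10.5 N at the stop; springs back by itself. Pressing it lowers the punch point into the top of the seated offcut.
- plunger_top (a point): Centre of the top of the plunger's red round knob, 32 mm in diameter, 14 mm high; when up it stands 104 mm over the bench, at x = -25, y = -19 mm in the jig's frame. It moves with the knob.
- flap (a joint): Yellow steel hold-down flap, rad: 0 open (109 deg up from level, leaning back over the fence), 1.9 shut (level over the seat). An over-centre spring pushes it open below about 1.75 and snaps and holds it shut above that; pushing it over takes about 3 N at the tab. A spring strut on its hinge stands at x -112 to -97 mm of the jig, up to 75 mm high.
- flap_hinge (a point): Middle of the flap's hinge line, along the jig's x axis, at x = -78.5, y = +9, z = 27 mm in its frame. The flap is 35 mm wide (along the hinge), 72 mm long from the hinge and 5 mm thick; shut, it reaches to y = -63 mm and its top is 29.5 mm over the bench, 7.5 mm over the seated offcut's top.
- flap_tab (a point): Point on the outer face (upper face when shut) of the flap near its free end, 62 mm from the hinge line; it moves with the flap.
- walnut_offcut: The dark walnut offcut, a loose rectangular block 38 x 120 x 22 mm, lying on the bench. Origin: centre of its underside; its long side is its y axis, z up.
- pale_offcut: Bystander: loose pale wood offcut, 45 x 90 x 30 mm, long side along its y axis; origin at the centre of its underside.
- glue_bottle: Bystander: white glue bottle with a blue tip, 52 mm in diameter, 137 mm tall, standing; origin at the centre of its underside.
- screw_box: Bystander: small white carton with a blue lid, 52 x 77 x 52 mm, long side along its y axis; origin at the centre of its underside.
- tape_measure: Bystander: black and yellow tape measure, 38 x 95 x 66 mm, standing; its case is at x -16 to 18, y -24 to 48 mm of its own frame, origin at the underside.
Mind the look-alikes: they are no part of the job. Leave any blue or orange look-alike of the walnut_offcut alone.

How it is judged (in metres and radians):
On the way, in this order (a step that is already met when the one before it is completed fails the run):
1. the walnut offcut lies flat, snug against fence and end stop, with the flap still open and the plunger up (x of walnut_offcut in the frame of jig between -0.064 and -0.05 m and y of walnut_offcut in the frame of jig between -0.023 and -0.01 m and angle between the y axis of walnut_offcut and the x axis of jig, either way round below 0.06 rad and angle between walnut_offcut's own z axis and vertical below 0.06 rad and height (world z) of walnut_offcut below 0.004 m and value of joint flap below 1.3 rad and value of joint plunger below 0.004 m), for 0.2 s.
2. the flap is snapped shut over the seated offcut, the plunger still up (x of walnut_offcut in the frame of jig between -0.064 and -0.05 m and y of walnut_offcut in the frame of jig between -0.023 and -0.01 m and angle between the y axis of walnut_offcut and the x axis of jig, either way round below 0.06 rad and angle between walnut_offcut's own z axis and vertical below 0.06 rad and height (world z) of walnut_offcut below 0.004 m and value of joint flap above 1.86 rad and value of joint plunger below 0.004 m), for 0.2 s.
3. the plunger is pressed to its stop with the flap shut and the offcut seated (x of walnut_offcut in the frame of jig between -0.064 and -0.05 m and y of walnut_offcut in the frame of jig between -0.023 and -0.01 m and angle between the y axis of walnut_offcut and the x axis of jig, either way round below 0.06 rad and angle between walnut_offcut's own z axis and vertical below 0.06 rad and height (world z) of walnut_offcut below 0.004 m and value of joint flap above 1.86 rad and value of joint plunger above 0.0165 m), for 0.1 s.
At the end, for the whole second after the job is handed in: The walnut offcut lies flat on the bench and at rest, within 4 mm of the fence and of the end stop and within 0.06 rad of parallel to the fence; the flap is shut (within 0.04 rad of its stop) and the plunger is back up (under 3 mm) (x of walnut_offcut in the frame of jig between -0.064 and -0.05 m and y of walnut_offcut in the frame of jig between -0.023 and -0.01 m and angle between the y axis of walnut_offcut and the x axis of jig, either way round below 0.06 rad and angle between walnut_offcut's own z axis and vertical below 0.06 rad and height (world z) of walnut_offcut below 0.004 m and value of joint flap above 1.86 rad and value of joint plunger below 0.003 m and linear speed of walnut_offcut below 0.02 m/s); the robot touches nothing.
It fails at once if the pale offcut is shifted more than 25 mm or tipped over (distance of pale_offcut from where it was at the start of the episode above 0.025 m or angle between pale_offcut's own z axis and vertical above 0.35 rad).
It fails at once if the glue bottle is shifted more than 25 mm or tipped over (distance of glue_bottle from where it was at the start of the episode above 0.025 m or angle between glue_bottle's own z axis and vertical above 0.35 rad).
It fails at once if the carton is shifted more than 25 mm or tipped over (distance of screw_box from where it was at the start of the episode above 0.025 m or angle between screw_box's own z axis and vertical above 0.35 rad).
It fails at once if the tape measure is shifted more than 25 mm or tipped over (distance of tape_measure from where it was at the start of the episode above 0.025 m or angle between tape_measure's own z axis and vertical above 0.35 rad).
It also fails if it takes over 64 s, if anything falls off the work surface, if the arm or the gripper's body presses on something with over 40 N, if the wrist force passes 120 N, or if a joint passes its speed limit or range.

## Robot

A 6-joint arm with a two-finger parallel gripper is mounted at the origin on the work surface; the furniture and walls round the work are solid. World frame = base frame: x ahead of the robot, y to its left, z up, the work surface at z = 0. Lengths are in m, angles in degrees, forces in N, time in s.
With the tool pointing down it reaches from about 0.3 to 0.875 m from the base axis. Payload 4.2 kg.
Tool frame: the origin (TCP) lies midway between the tips of the shut fingers; the grasp point (between the pads) lies 19 mm behind it (bot.grasp_offset is the distance from the TCP to the grasp point, in m); z points along the fingers, y is the direction in which the jaws open and shut (so a half turn about z gives the same grasp; the last joint's range is limited). The gripper opens to 85 mm and grips with 20 to 120 N. Pads are 22 mm wide; open, the fingers measure 114 mm over their backs; the gripper's body (76 mm by 85 mm) begins 54 mm behind the grasp point. The pads swing forward as they close: fully open they stand 13 mm farther back than shut.
Start: joints at [74.542, 18.312, 89.639, -0, 72.044, -1.146], TCP at [0.142, 0.557, 0.231] pointing down, gripper open.
Joint ranges: [-177.97, 177.97], [-48.28, 115.42], [12.27, 149.76], [-77.06, 257.06], [2.81, 150.46], [-146.56, 146.56]. Speed limits (degrees/s): [147.25, 147.25, 180, 180, 180, 180].

## Interface

Orientations are given as [roll, pitch, yaw] about the fixed x, y, z axes, in that order (R = Rz(yaw) Ry(pitch) Rx(roll)).
In Python, from bench import bot gives the robot as it stands.
- The arm moves only by the tool step_arm, never from a script. Its arguments are lists of equal length, an entry for each row: "travel": the shift along the world's x, y, z as a fraction of full scale, a list of three; "rotation": the turn, a rotation vector about the world's x, y, z as a fraction of full scale, a list of three; "jaw": the gripper's target within -1 to 1 (fully open at 1, half-way at 0, shut at -1). In form: {"travel": [[dx, dy, dz], ...], "rotation": [[wx, wy, wz], ...], "jaw": [jaw, ...]}. A call has 1 to 20 rows; each row shifts and turns the commanded pose from where the row before left it; what a row does not reach is not made up. Full scale, the value 1, is 60 mm for a shift and 8 degrees for a turn. A row lasts 1/8 s, in which the tool goes at most 62.5 mm and 10.7 degrees, less where a joint would pass 70% of its speed; a pose out of reach is approached as far as the arm can. A call with a number of a shift or a turn outside -1 to 1 is refused whole. A call with a gripper value outside its range is refused whole. The fingers move at their own pace and stop on an object; "force" is the grip in N (left out, the last holds). Time passes only in rows, so rows that do not move let the fingers close. It gives the time, the measured TCP pose, the force and the opening at its end, in the units of the state.
- bot.get_state(): the state, without advancing time (a new reading comes with each control period).
- bot.snapshot(name): name is "side" or "top" or "wrist"; returns a dict with "frame" (384x512x3 uint8, red, green, blue), "z_map" (384x512 float32, m along the optical axis (not along the pixel's ray), 0 where there is no reading), "camera_matrix" (3x3 intrinsics, pixels), "distortion" ([k1, k2, p1, p2, k3] as OpenCV has them; the pictures are not rectified), "origin" and "rotation" of the camera in the world; the wrist camera has in their place "hand_eye" (4x4, takes a point from camera to tool coordinates, whose origin is the TCP and whose axes are the flange's). Camera axes: x right, y down, z forward; pixel columns grow to the right and rows downward; lengths in m; the calibration is good to about 2 mm. A picture is of the moment at which its call begins: read the wrist's pose just before it.
- bot.hand_in(): hands the job in, once; it reports no verdict.
The state is a dict: "time_s": time; "q": joint angles; "qvel": joint speeds; "effort": joint torques, N m; "ee_pos": TCP position; "eef_rot": TCP orientation; "wrist_force": force on the tool from outside, world axes, zero at the start; "wrist_torque": the same for the moment, N m; "grip_width": opening from 0.0 (shut) to 1.0 (fully open).
Only numpy, scipy, OpenCV 4.12 (cv2) and the standard library are available. Lean on these libraries where they do the work, as an engineer would, in place of code of your own. Each camera call takes 0.05 s, during which the arm holds its last target. There are 200 camera calls.

## Working session

There is one attempt and no reset: what is moved stays moved. The work goes in short steps, Python scripts to look and compute and a tool call to move; the robot and the scene stay as the last step left them, time stands still between calls to the robot, and variables do not carry over. Pictures are saved under pics/ and viewed, about 8 in all and at most 12, crops included, and the job is handed in when it is done.

Besides the shell and the picture viewer there is one more tool, called after "Request:" in YAML: its name, and indented under it one key for each argument. step_arm: Moves the arm, as the interface text tells. Its arguments: {"type":"object","properties":{"travel":{"type":"array"},"rotation":{"type":"array"},"jaw":{"type":"array"},"force":{"type":"number"}},"required":["travel","rotation","jaw"]}

```bash
mkdir -p pics
cat > h.py <<'E'
import numpy as np, cv2
from bench import bot
from scipy.spatial.transform import Rotation as R
def snap(n):
    s=bot.get_state(); d=bot.snapshot(n)
    if n=='wrist':
        T=np.eye(4);T[:3,:3]=R.from_euler('xyz',s['eef_rot'],degrees=True).as_matrix();T[:3,3]=s['ee_pos']
        T=T@np.array(d['hand_eye']); d['rotation']=T[:3,:3]; d['origin']=T[:3,3]
    z=d['z_map'];K=np.array(d['camera_matrix']);h,w=z.shape
    g=np.stack(np.meshgrid(np.arange(w),np.arange(h)),-1).reshape(-1,1,2).astype(np.float64)
    u=cv2.undistortPoints(g,K,np.array(d['distortion'])).reshape(h,w,2)
    P=np.dstack([u*z[...,None],z])
    d['P']=P@np.array(d['rotation']).T+np.array(d['origin']); d['P'][z==0]=np.nan
    return d
def save(d,f,crop=None,k=1):
    im=d['frame'][...,::-1]
    if crop: r0,r1,c0,c1=crop; im=im[r0:r1,c0:c1]
    cv2.imwrite('pics/'+f,cv2.resize(im,None,fx=k,fy=k,interpolation=cv2.INTER_CUBIC))
E
python3 - <<'E'
from h import *
import pickle
s=bot.get_state();print(s)
a=snap('top');b=snap('side')
pickle.dump((a,b),open('s0.pkl','wb'))
save(a,'top.png',k=1.5);save(b,'side.png',k=1.5)
print(a['origin'],b['origin'])
E
```

```text
{'time_s': 0.0, 'q': array([ 7.45413954e+01,  1.83504078e+01,  8.97074414e+01,  6.56447758e-04,
        7.20457017e+01, -1.14572874e+00]), 'qvel': array([ 0.02632727, -0.14139367, -0.01578634, -0.05345555,  0.0415307 ,
        0.04190485]), 'effort': array([-1.68229893e-03, -4.15520668e+01, -2.34164625e+01, -1.79076742e-04,
        8.37519503e-03, -1.89043652e-05]), 'ee_pos': array([0.14201142, 0.55667522, 0.23048763]), 'eef_rot': array([-1.79896482e+02, -2.69452996e-03,  1.65686919e+02]), 'wrist_force': array([-0.11261431, -0.51027373,  0.88405451]), 'wrist_torque': array([ 0.03180473, -0.03782142,  0.00490205]), 'grip_width': 0.9989172534782434}Traceback (most recent call last):
  File "<stdin>", line 4, in <module>
  File "h.py", line 13, in snap
    d['P']=P@np.array(d['rotation']).T+np.array(d['origin']); d['P'][z==0]=np.nan
           ~~~~~~~~~~~~~~~~~~~~~~~~~~~^~~~~~~~~~~~~~~~~~~~~~
ValueError: operands could not be broadcast together with shapes (384,512) (3,)
```

```bash
python3 - <<'E'
t=open('h.py').read()
t=t.replace("    z=d['z_map']","    else: d['rotation']=R.from_euler('xyz',d['rotation'],degrees=True).as_matrix()\n    z=d['z_map']",1)
open('h.py','w').write(t)
E
python3 - <<'E'
from h import *
import pickle
r=bot.snapshot('top');print(r['rotation'],r['origin'])
a=snap('top');b=snap('side')
pickle.dump((a,b),open('s0.pkl','wb'))
save(a,'top.png',k=1.5);save(b,'side.png',k=1.5)
print(b['origin'], [a['P'][i,j].round(3) for i,j in((380,20),(380,490),(20,20),(20,490),(192,256))])
E
```

```text
[-175.68116048    0.40301654  -88.37901921] [ 0.45309884 -0.09462629  1.37884777]
[0.26654961 0.6338435  0.52762697] [array([-0.011,  0.619,  0.002]), array([ 0.065, -0.737,  0.104]), array([ 1.402,  1.05 , -0.616]), array([ 1.582, -1.248, -0.873]), array([ 0.575, -0.076, -0.   ])]
```

View pics/top.png

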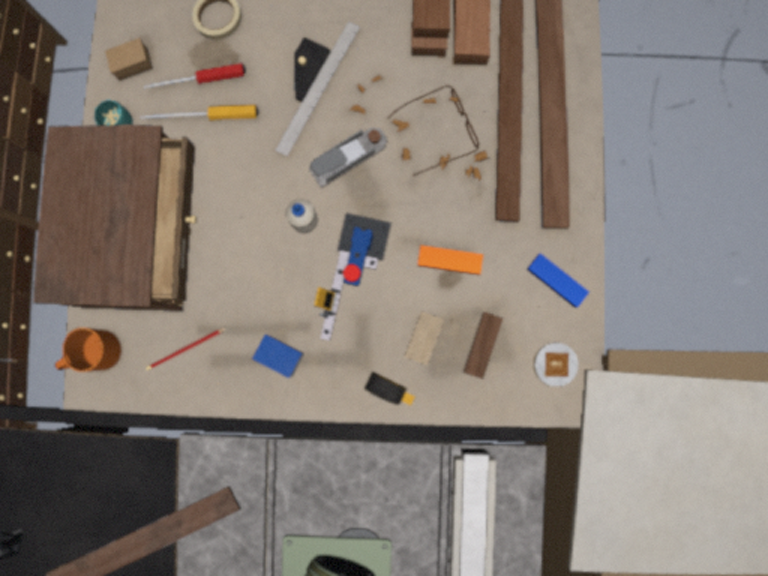

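View pics/side.png

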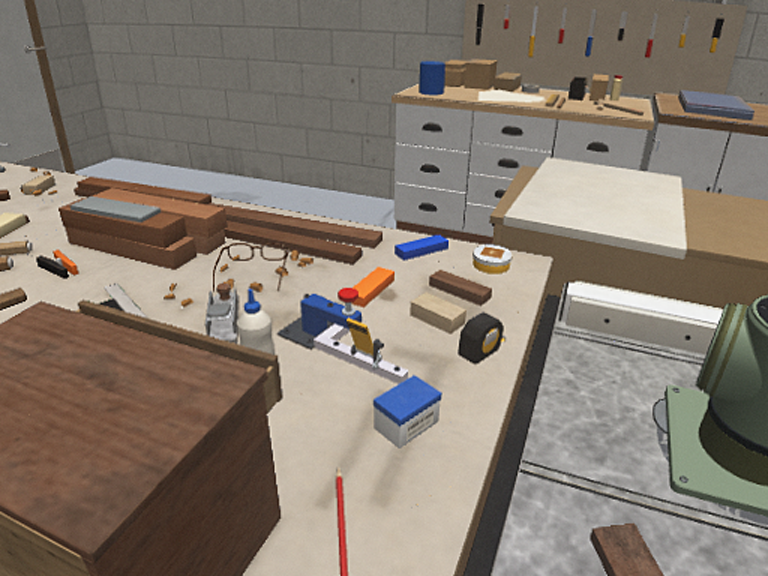

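Top view (1.5x): the brown block at (482,345) is the walnut candidate. The pale block is at (425,337), the orange and blue look-alikes at (450,260) and (558,280), the long brown strips at (510,110) and (553,110), and the brown stack at (430,20). Jig fence runs (327,335) to (345,255), knob at (352,271), flap at (325,299), carton at (278,356), tape at (386,388), bottle at (301,214). Only (482,345) looks like dark walnut, 120x38. I'll check its size and colour and fit the jig.

Run:
```python
from h import *
import pickle
a,b=pickle.load(open('s0.pkl','rb'))
P=a['P'];f=a['frame'].astype(int);hsv=cv2.cvtColor(a['frame'],cv2.COLOR_RGB2HSV)
def rect(name,r0,r1,c0,c1,zlo,zhi,extra=None):
    m=np.zeros(P.shape[:2],bool);m[r0:r1,c0:c1]=1
    m&=(P[...,2]>zlo)&(P[...,2]<zhi)
    if extra is not None:m&=extra
    p=P[m]; (c,s,an)=cv2.minAreaRect((p[:,:2]*1000).astype(np.float32))
    print(name,len(p),np.round(c,1),np.round(s,1),round(an,1),'z',np.median(p[:,2]).round(4),f[m].mean(0).round())
    return p
rect('walnut',200,260,300,345,.012,.04)
rect('pale',200,250,262,300,.015,.05)
rect('tape',245,275,240,280,.015,.09)
rect('carton',215,260,160,205,.03,.08)
rect('bottle',130,158,185,215,.03,.16)
red=(hsv[...,1]>150)&((hsv[...,0]<8)|(hsv[...,0]>172))
rect('knob',170,195,222,250,.08,.13,red)
white=(hsv[...,1]<60)&(hsv[...,2]>140)
p=rect('fence',160,232,205,260,.012,.026,white)
yel=(hsv[...,0]>18)&(hsv[...,0]<32)&(hsv[...,1]>150)
rect('flap',185,215,200,235,.02,.2,yel)
save(a,'topcrop.png',(125,275,155,355),4)
save(b,'sidecrop.png',(170,320,170,360),4)
```

```text
walnut 599 [ 472.7 -262.3] [ 38.5 120.7] 73.0 z 0.0222 [105.  80.  64.]
pale 501 [ 482.8 -152.1] [42.6 90.7] 71.1 z 0.0304 [172. 154. 130.]
tape 353 [387.3 -82.8] [68.5 38.3] 65.2 z 0.0636 [59. 56. 51.]
carton 554 [441.8 116.8] [78.8 52.8] 65.3 z 0.0526 [ 59.  91. 152.]
bottle 344 [701.9  80.4] [50.4 50.1] 48.1 z 0.0891 [140. 139. 140.]
knob 93 [591.7 -19.1] [26.9 28.1] 45.9 z 0.104 [203.  53.  53.]
fence 315 [554.5  -5.9] [ 72.9 172.4] 74.5 z 0.0186 [176. 169. 176.]
flap 83 [547.7  32.1] [21.1 30.5] 81.2 z 0.0817 [140. 107.  41.]
```

View pics/topcrop.png

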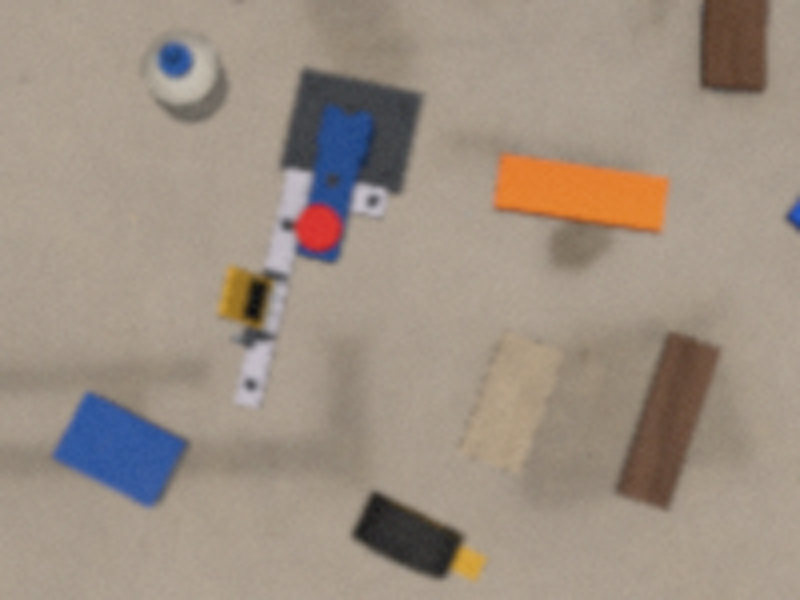

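The walnut is confirmed: it measures 38.5x120.7 mm, 22 mm high and dark brown, at about (0.473, -0.262) with its long axis at -17°. The jig fit puts the origin at about (0.622, -0.0055) and its x axis at -15.5°. The knob agrees to 2 mm. Next I move above the grasp point.

Request:
step_arm:
  travel:
    - [0.62, -0.62, 0]
    - [0.62, -0.62, 0]
    - [0.62, -0.62, 0]
    - [0.62, -0.62, 0]
    - [0.62, -0.62, 0]
    - [0.62, -0.62, 0]
    - [0.62, -0.62, 0]
    - [0.07, -0.92, 0]
    - [0.07, -0.92, 0]
    - [0.07, -0.92, 0]
    - [0.07, -0.92, 0]
    - [0.07, -0.92, 0]
    - [0.07, -0.92, 0]
    - [0.07, -0.92, -0.2]
    - [0.07, -0.92, -0.3]
    - [0.07, -0.92, -0.3]
    - [0.07, -0.92, -0.3]
    - [0, 0, 0]
  rotation:
    - [0, 0, -0.34]
    - [0, 0, 0]
    - [0, 0, 0]
    - [0, 0, 0]
    - [0, 0, 0]
    - [0, 0, 0]
    - [0, 0, 0]
    - [0, 0, 0]
    - [0, 0, 0]
    - [0, 0, 0]
    - [0, 0, 0]
    - [0, 0, 0]
    - [0, 0, 0]
    - [0, 0, 0]
    - [0, 0, 0]
    - [0, 0, 0]
    - [0, 0, 0]
    - [0, 0, 0]
  jaw: [1, 1, 1, 1, 1, 1, 1, 1, 1, 1, 1, 1, 1, 1, 1, 1, 1, 1]
  force: 50

```text
time_s: 2.45
ee_pos: [0.4439, -0.258, 0.1636]
eef_rot: [180.0, -0.1, 162.7]
wrist_force: [0.4, 1.3, -0.4]
grip_width: 0.995
```

Run:
```python
from h import *
s=bot.get_state();print(s['time_s'],s['q'].round(1),s['ee_pos'].round(4),s['eef_rot'].round(2),s['wrist_force'].round(2))
d=snap('wrist');save(d,'w1.png')
P=d['P'];f=d['frame'].astype(int)
m=(P[...,2]>.014)&(P[...,2]<.03)&(abs(P[...,0]-.473)<.09)&(abs(P[...,1]+.262)<.07)&(f.sum(2)<330)
c,sz,an=cv2.minAreaRect((P[m][:,:2]*1000).astype(np.float32));print(m.sum(),c,sz,an,np.median(P[m][:,2]))
```

```text
2.45 [ -31.4   16.   103.4   -0.    60.7 -104.1] [ 0.4439 -0.258   0.1636] [ 1.7999e+02 -1.5000e-01  1.6271e+02] [ 0.38  1.32 -0.39]
5009 (471.5108642578125, -264.02880859375) (37.37871551513672, 118.84793853759766) 72.3350601196289 0.021068612955390087
```

View pics/w1.png

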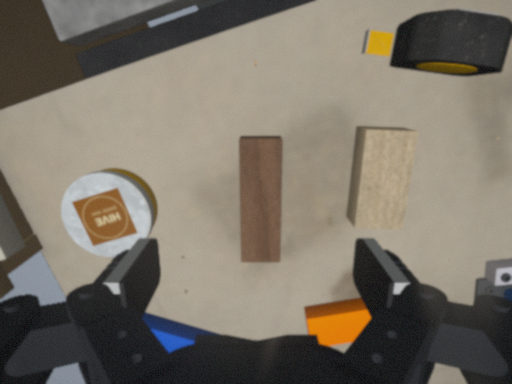

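The wrist view shows the walnut at (260,200), aligned with the jaws, with the pale block at (383,178) clear of the fingers. Descend and grip.

Request:
step_arm:
  travel:
    - [-0.02, 0.05, -0.8]
    - [0, 0, -0.8]
    - [0, 0, -0.6]
    - [0, 0, -0.3]
    - [0, 0, -0.16]
    - [0, 0, 0]
    - [0, 0, 0]
    - [0, 0, 0]
    - [0, 0, 0]
    - [0, 0, 0]
    - [0, 0, 0]
    - [0, 0, 0]
  rotation:
    - [0, 0, -0.05]
    - [0, 0, 0]
    - [0, 0, 0]
    - [0, 0, 0]
    - [0, 0, 0]
    - [0, 0, 0]
    - [0, 0, 0]
    - [0, 0, 0]
    - [0, 0, 0]
    - [0, 0, 0]
    - [0, 0, 0]
    - [0, 0, 0]
  jaw: [1, 1, 1, 1, 1, 1, -1, -1, -1, -1, -1, -1]
  force: 50

```text
time_s: 4.0
ee_pos: [0.4438, -0.2526, 0.0067]
eef_rot: [-180.0, 0.1, 162.6]
wrist_force: [-1.0, 0.5, 5.7]
grip_width: 0.425
```

Request:
step_arm:
  travel:
    - [0, 0, 0.4]
    - [0, 0, 0.8]
    - [0, 0, 0.8]
    - [0.2, 0.77, 0]
    - [0.2, 0.77, 0]
    - [0.2, 0.77, 0]
    - [0.2, 0.77, 0]
    - [0.2, 0.77, 0]
    - [0, 0, 0]
    - [0, 0, 0]
  rotation:
    - [0, 0, 0]
    - [0, 0, 0]
    - [0, 0, 0]
    - [0, 0, 0.24]
    - [0, 0, 0]
    - [0, 0, 0]
    - [0, 0, 0]
    - [0, 0, 0]
    - [0, 0, 0]
    - [0, 0, 0]
  jaw: [-1, -1, -1, -1, -1, -1, -1, -1, -1, -1]

```text
time_s: 5.25
ee_pos: [0.5029, -0.0215, 0.1255]
eef_rot: [-180.0, -0.0, 164.5]
wrist_force: [-0.2, 0.6, 0.0]
grip_width: 0.428
```

Run:
```python
from h import *
s=bot.get_state();print(s['time_s'],s['q'].round(1),s['ee_pos'].round(4),s['eef_rot'].round(2),s['wrist_force'].round(2),s['grip_width'])
d=snap('wrist');t=snap('top')
im=np.hstack([d['frame'],cv2.resize(t['frame'][125:275,155:355],(512,384))])[...,::-1]
cv2.imwrite('pics/w2.png',cv2.resize(im,(800,300)))
for n,D in(('w',d),('t',t)):
    P=D['P'];f=D['frame'].astype(int);hsv=cv2.cvtColor(D['frame'],cv2.COLOR_RGB2HSV)
    near=(abs(P[...,0]-.555)<.11)&(abs(P[...,1]+.006)<.08)
    m=near&(P[...,2]>.013)&(P[...,2]<.024)&(hsv[...,1]<60)&(hsv[...,2]>130)
    p=P[m]; 
    if m.sum()>30:
        c,sz,an=cv2.minAreaRect((p[:,:2]*1000).astype(np.float32));print(n,'fence',m.sum(),c,sz,an,np.median(p[:,2]))
    m=near&(P[...,2]>.09)&(P[...,2]<.115)&(hsv[...,1]>140)&((hsv[...,0]<8)|(hsv[...,0]>172))
    if m.sum()>20: print(n,'knob',m.sum(),cv2.minEnclosingCircle((P[m][:,:2]*1000).astype(np.float32)))
```

```text
5.25 [ -3.7  17.4 107.8  -0.   54.8 -78.2] [ 0.5029 -0.0215  0.1255] [-1.7997e+02 -4.0000e-02  1.6452e+02] [-0.22  0.63  0.03] 0.42768501144092547
w fence 1608 (484.11260986328125, 29.950119018554688) (97.01463317871094, 114.01823425292969) 36.15194320678711 0.01700513018723196
w knob 122 ((577.699951171875, -13.958037376403809), 4.489825248718262)
t fence 158 (607.73681640625, -21.72458267211914) (72.82147216796875, 58.94727325439453) 78.9163589477539 0.0182682239945694
t knob 79 ((592.2706298828125, -18.357131958007812), 14.79536247253418)
```

View pics/w2.png

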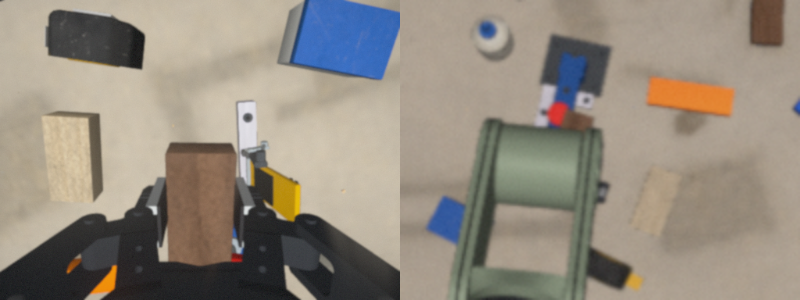

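The wrist view (left half) shows the block at (200,200) parallel to the fence at (246,150) and flap at (278,190). I back off so the block clears the blue arm, lower it, then slide towards the stop.

Request:
step_arm:
  travel:
    - [-0.45, 0.125, 0]
    - [0, 0, -0.8]
    - [0, 0, -0.7]
    - [0, 0, -0.3]
    - [0, 0, -0.15]
    - [0, 0, 0]
    - [0.2, -0.055, 0]
    - [0.2, -0.055, 0]
    - [0.2, -0.055, 0]
    - [0.1, -0.028, 0]
    - [0, 0, 0]
  rotation:
    - [0, 0, 0]
    - [0, 0, 0]
    - [0, 0, 0]
    - [0, 0, 0]
    - [0, 0, 0]
    - [0, 0, 0]
    - [0, 0, 0]
    - [0, 0, 0]
    - [0, 0, 0]
    - [0, 0, 0]
    - [0, 0, 0]
  jaw: [-1, -1, -1, -1, -1, -1, -1, -1, -1, -1, -1]

```text
time_s: 6.72
ee_pos: [0.52, -0.0255, 0.009]
eef_rot: [180.0, 0.1, 164.4]
wrist_force: [2.9, -0.4, -0.6]
grip_width: 0.429
```

Request:
step_arm:
  travel:
    - [0.032, -0.009, -0.025]
    - [0.032, -0.009, 0]
    - [0, 0, 0]
  rotation:
    - [0, 0, 0]
    - [0, 0, 0]
    - [0, 0, 0]
  jaw: [-1, -1, -1]

```text
time_s: 7.1
ee_pos: [0.522, -0.0263, 0.0072]
eef_rot: [180.0, -0.0, 164.5]
wrist_force: [0.5, -0.0, -0.4]
grip_width: 0.428
```

Request:
step_arm:
  travel:
    - [0.032, -0.009, 0]
    - [0.032, -0.009, 0]
    - [0, 0, 0]
  rotation:
    - [0, 0, 0]
    - [0, 0, 0]
    - [0, 0, 0]
  jaw: [-1, -1, -1]

```text
time_s: 7.48
ee_pos: [0.5223, -0.0267, 0.0067]
eef_rot: [-179.9, -0.5, 164.5]
wrist_force: [-7.2, 2.8, 3.6]
grip_width: 0.431
```

Contact with the stop (about 7.5 N). Release partly, back off, lift, and turn 90° for a two-finger push towards the fence.

Request:
step_arm:
  travel:
    - [0, 0, 0]
    - [0, 0, 0]
    - [-0.08, 0.022, 0]
    - [0, 0, 0.2]
    - [0, 0, 0.7]
    - [0, 0, 0.8]
    - [0, -0.15, 0]
    - [0, -0.15, 0]
    - [0, -0.15, 0]
    - [-0.05, -0.1, 0]
    - [-0.05, -0.1, 0]
    - [-0.05, -0.02, 0]
    - [-0.02, 0, 0]
    - [0, 0, 0]
    - [0, 0, 0]
    - [0, 0, 0]
    - [0, 0, 0]
    - [0, 0, 0]
  rotation:
    - [0, 0, 0]
    - [0, 0, 0]
    - [0, 0, 0]
    - [0, 0, 0]
    - [0, 0, 0]
    - [0, 0, -0.9]
    - [0, 0, -0.9]
    - [0, 0, -0.9]
    - [0, 0, -0.9]
    - [0, 0, -0.9]
    - [0, 0, -0.9]
    - [0, 0, -0.9]
    - [0, 0, -0.9]
    - [0, 0, -0.9]
    - [0, 0, -0.9]
    - [0, 0, -0.9]
    - [0, 0, -0.9]
    - [0, 0, -0.45]
  jaw: [0.22, 0.22, 0.22, 0.22, 0.22, 0.22, 0, 0, 0, 0, 0, 0, 0, 0, 0, 0, 0, 0]

```text
time_s: 9.72
ee_pos: [0.5113, -0.0662, 0.1101]
eef_rot: [179.9, -0.0, 74.3]
wrist_force: [0.5, -0.6, -0.1]
grip_width: 0.501
```

Run:
```python
from h import *
s=bot.get_state();print(s['time_s'],s['q'].round(1),s['ee_pos'].round(4),s['eef_rot'].round(2),s['wrist_force'].round(2),s['grip_width'])
d=snap('wrist');b=snap('side')
im=np.hstack([d['frame'],cv2.resize(b['frame'][170:320,170:370],(512,384))])[...,::-1]
cv2.imwrite('pics/w3.png',cv2.resize(im,(800,300)))
for D in(d,b):
    P=D['P'];f=D['frame'].astype(int)
    m=(P[...,2]>.018)&(P[...,2]<.026)&(abs(P[...,0]-.55)<.08)&(abs(P[...,1]+.03)<.06)&(f.sum(2)<360)&(f[...,0]>f[...,2]+15)
    if m.sum()>50:
        c,sz,an=cv2.minAreaRect((P[m][:,:2]*1000).astype(np.float32));print(m.sum(),c,sz,an)
```

```text
9.725 [ -8.7  19.4 107.5   0.   53.1   7. ] [ 0.5113 -0.0662  0.1101] [ 1.7993e+02 -2.0000e-02  7.4340e+01] [ 0.51 -0.63 -0.09] 0.5007281722534919
7949 (564.3661499023438, -18.958599090576172) (76.42450714111328, 134.06044006347656) 74.47596740722656
261 (550.7915649414062, -34.374298095703125) (38.35111999511719, 119.50181579589844) 74.12283325195312
```

View pics/w3.png

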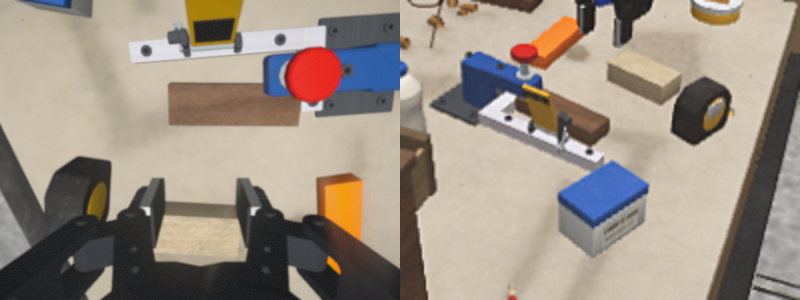

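The side view agrees with the plan: the block is against the stop, 28 mm off the fence and parallel to it. Now lower and push towards the fence.

Request:
step_arm:
  travel:
    - [0, 0, -0.8]
    - [0, 0, -0.6]
    - [0, 0, -0.38]
    - [0, 0, 0]
    - [0.036, 0.128, 0]
    - [0.036, 0.128, 0]
    - [0.036, 0.128, 0]
    - [0.036, 0.128, 0]
    - [0.018, 0.064, 0]
    - [0, 0, 0]
    - [0, 0, 0]
  rotation:
    - [0, 0, 0]
    - [0, 0, 0]
    - [0, 0, 0]
    - [0, 0, 0]
    - [0, 0, 0]
    - [0, 0, 0]
    - [0, 0, 0]
    - [0, 0, 0]
    - [0, 0, 0]
    - [0, 0, 0]
    - [0, 0, 0]
  jaw: [0, 0, 0, 0, 0, 0, 0, 0, 0, 0, 0]

```text
time_s: 11.2
ee_pos: [0.5211, -0.0364, 0.0032]
eef_rot: [179.8, 0.4, 74.9]
wrist_force: [-2.7, -24.0, 3.8]
grip_width: 0.5
```

Run:
```python
from h import *
s=bot.get_state();print(s['wrist_force'].round(2),s['wrist_torque'].round(2))
b=snap('side');w=snap('wrist')
im=np.hstack([w['frame'],cv2.resize(b['frame'][190:290,220:353],(512,384))])[...,::-1]
cv2.imwrite('pics/w4.png',cv2.resize(im,(800,300)))
P=b['P'];f=b['frame'].astype(int)
m=(P[...,2]>.018)&(P[...,2]<.026)&(abs(P[...,0]-.55)<.08)&(abs(P[...,1]+.02)<.06)&(f.sum(2)<360)&(f[...,0]>f[...,2]+15)
p=P[m][:,:2]*1000-[622,-5.5]; t=np.deg2rad(-15.5);p=p@np.array([[np.cos(t),-np.sin(t)],[np.sin(t),np.cos(t)]])
print(m.sum(),p.min(0),p.max(0),cv2.minAreaRect(p.astype(np.float32)))
```

```text
[ -2.71 -23.96   3.82] [-3.76  0.47  0.54]
236 [-125.6407527   -46.11421971] [-4.86361693 -0.94588507] ((-65.34441375732422, -22.677162170410156), (120.89942169189453, 45.0356330871582), 1.0554505586624146)
```

View pics/w4.png

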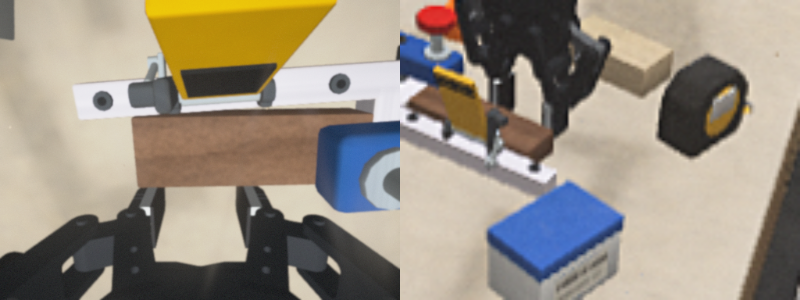

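```bash
cat > m.py <<'E'
from h import *
def meas(D,n):
    P=D['P'];f=D['frame'].astype(int);hsv=cv2.cvtColor(D['frame'],cv2.COLOR_RGB2HSV)
    t=np.deg2rad(-15.5);M=np.array([[np.cos(t),-np.sin(t)],[np.sin(t),np.cos(t)]])
    X=(P[...,:2]*1000-[622,-5.5])@M;z=P[...,2]
    box=(X[...,0]>-160)&(X[...,0]<30)&(X[...,1]>-75)&(X[...,1]<30)
    br=box&(z>.014)&(z<.028)&(f[...,0]>f[...,2]+18)&(f.sum(2)<390)&(hsv[...,1]<150)
    al=box&(z>.010)&(z<.024)&(hsv[...,1]<50)&(hsv[...,2]>125)
    print(n,'block px',br.sum(),'x rng',np.percentile(X[br][:,0],[.3,99.7]).round(1),'fence x min',np.percentile(X[al][:,0],.3).round(1))
    for x in range(-115,-5,10):
        b=br&(abs(X[...,0]-x)<5);a=al&(abs(X[...,0]-x)<5)&(X[...,1]>-15)
        if b.sum()>8: print(x,'block y',np.percentile(X[b][:,1],[2,98]).round(1),'fence y',np.percentile(X[a][:,1],[2,98]).round(1) if a.sum()>5 else None)
E
python3 - <<'E'
from m import *
meas(snap('wrist'),'w');meas(snap('side'),'s')
E
```

```text
w block px 22316 x rng [-122.5   -7.5] fence x min -151.7
-115 block y [-46.6  -9.8] fence y [-9.7 18.4]
-105 block y [-45.7  -9.5] fence y [10.4 20. ]
-95 block y [-45.1  -9.2] fence y [-7.8 -4.4]
-85 block y [-44.9  -9. ] fence y [-7.2 -3.9]
-75 block y [-44.6  -8.8] fence y [-6.3 -2.9]
-65 block y [-45.3  -8.5] fence y [-5.5 -2.2]
-55 block y [-44.1  -8.3] fence y [-4.2 13.1]
-45 block y [-43.7  -8. ] fence y [-3.3 13.9]
-35 block y [-43.5  -7.7] fence y [-2.4 14.8]
-25 block y [-42.8  -7.2] fence y [-1.7 15.6]
-15 block y [-11.9  -7. ] fence y [-0.8 16.3]
s block px 277 x rng [-124.4   -5.9] fence x min -153.3
-115 block y [-44.2  -8.4] fence y [-8.8 17.4]
-105 block y [-44.8  -8.3] fence y [-9.9 20.7]
-95 block y [-43.9 -13.4] fence y [-8.2 13. ]
-85 block y [-44.1 -23.7] fence y [ 0.8 12.5]
-65 block y [-48.1 -28.2] fence y [ 2.5 15. ]
-35 block y [-19.9  -4.7] fence y [-6.1 16.8]
-25 block y [-25.7  -4.7] fence y [-6.7 17.6]
-15 block y [-31.   -5.2] fence y [ 1.3 17.8]
```

The fence is tilted about 5° from my frame. The bounding rectangle of the L-shape misled me, so I refit the jig with an L template.

Run:
```python
from h import *
import pickle
from scipy.optimize import minimize
a,b=pickle.load(open('s0.pkl','rb'))
w=snap('wrist')
def pts(D):
    P=D['P'];hsv=cv2.cvtColor(D['frame'],cv2.COLOR_RGB2HSV)
    m=(abs(P[...,0]-.555)<.11)&(abs(P[...,1]+.006)<.08)&(P[...,2]>.013)&(P[...,2]<.024)&(hsv[...,1]<60)&(hsv[...,2]>135)
    return P[m][:,:2]*1000
def jig(p,v):
    t=v[2];return (p-v[:2])@np.array([[np.cos(t),-np.sin(t)],[np.sin(t),np.cos(t)]])
def box(q,x0,x1,y0,y1):
    d=np.maximum(np.maximum([x0,y0]-q,q-[x1,y1]),0);return np.hypot(*d.T)
def cost(v,p):
    q=jig(p,v);d=np.minimum(box(q,-150,20,0,18),box(q,0,20,-55,18))
    return np.minimum(d,6).__pow__(2).mean()
for n,p in(('top',pts(a)),('side',pts(b)),('wrist',pts(w))):
    best=min((minimize(cost,[620+dx,-5+dy,np.deg2rad(th)],(p,),method='Nelder-Mead',options=dict(maxiter=800)) for th in(-15,-10) for dx in(-6,6) for dy in(-6,6)),key=lambda r:r.fun)
    q=jig(p,best.x);print(n,len(p),best.x[:2].round(1),np.rad2deg(best.x[2]).round(2),best.fun.round(3),q.min(0).round(1),q.max(0).round(1))
P=a['P'];hsv=cv2.cvtColor(a['frame'],cv2.COLOR_RGB2HSV)
m=(hsv[...,2]<90)&(hsv[...,1]<90)&(abs(P[...,0]-.655)<.06)&(abs(P[...,1]+.03)<.07)&(P[...,2]<.02)
print('plate',cv2.minAreaRect((P[m][:,:2]*1000).astype(np.float32)))
```

```text
top 306 [620.6  -5.5] -10.93 0.001 [-149.7  -55. ] [20.1 18.3]
side 359 [620.6  -2.4] -11.53 0.509 [-150.6  -70.2] [21.2 25.4]
wrist 12317 [613.9  -4. ] -11.17 0.727 [-144.   -60.5] [20.  28.2]
plate ((674.1575927734375, -33.708717346191406), (84.67884826660156, 70.944091796875), 78.03923034667969)
```

Corrected jig: origin (0.6206, -0.0055) and x axis at -11.0°; the knob agrees to 1 mm. The block's rear end touches the fence and it sits about 3° off. I back off, turn the fingers by 4.4° and push again.

Request:
step_arm:
  travel:
    - [0.015, -0.133, 0]
    - [0.015, -0.133, 0]
    - [0, 0, 0]
    - [0.015, 0.076, 0]
    - [0.015, 0.076, 0]
    - [0.015, 0.077, 0]
    - [0, 0, 0]
    - [0, 0, 0]
  rotation:
    - [0, 0, 0]
    - [0, 0, 0.55]
    - [0, 0, 0]
    - [0, 0, 0]
    - [0, 0, 0]
    - [0, 0, 0]
    - [0, 0, 0]
    - [0, 0, 0]
  jaw: [0.1, 0.1, 0.1, 0.1, 0.1, 0.1, 0.1, 0.1]

```text
time_s: 12.45
ee_pos: [0.5251, -0.0355, 0.0025]
eef_rot: [180.0, 0.2, 79.0]
wrist_force: [-0.9, -9.5, -0.0]
grip_width: 0.547
```

```bash
sed -i 's/-15.5/-11.0/; s/\[622,-5.5\]/[620.6,-5.5]/' m.py
python3 - <<'E'
from m import *
meas(snap('wrist'),'w');meas(snap('side'),'s')
E
```

```text
w block px 23303 x rng [-124.5   -7.3] fence x min -150.0
-115 block y [-37.1  -0.4] fence y [-0.2 26.6]
-105 block y [-36.2  -0.5] fence y [17.  28.4]
-95 block y [-36.2  -0.4] fence y [-0.3  3.8]
-85 block y [-36.2  -0.4] fence y [-0.3  2.8]
-75 block y [-35.9  -0.3] fence y [-0.3  2.8]
-65 block y [-36.8  -0.3] fence y [-0.2  2.9]
-55 block y [-36.4  -0.4] fence y [-0.2 14.6]
-45 block y [-35.8  -0.3] fence y [ 0.2 17.5]
-35 block y [-35.9  -0.2] fence y [ 0.1 17.9]
-25 block y [-10.9  -0. ] fence y [ 0. 18.]
-15 block y [-10.5  -0. ] fence y [ 0.2 18. ]
s block px 271 x rng [-126.   -6.] fence x min -150.9
-115 block y [-33.7   1.1] fence y [ 0.6 24.6]
-105 block y [-35.8   0.9] fence y [ 1.6 28.1]
-95 block y [-36.   -5.8] fence y [-1.  20.5]
-85 block y [-34.8   8.7] fence y [ 9.  19.9]
-65 block y [-36.3 -24.8] fence y [ 7.2 20.3]
-35 block y [-16.8   1.6] fence y [ 1.1 20.5]
-25 block y [-25.1   1.6] fence y [ 0.6 20. ]
-15 block y [-30.4   1.8] fence y [ 2.  19.9]
```

The block is now flush with the fence (both faces within 0.5 mm) but its rear end is about 5 mm short of the stop. Next is an end push with closed fingers.

Request:
step_arm:
  travel:
    - [-0.048, -0.245, 0.13]
    - [-0.9, 0.175, 0]
    - [0, 0, 0]
    - [0, 0, 0]
    - [0.062, 0.319, 0]
    - [0.062, 0.319, 0]
    - [0, 0, 0]
    - [0.065, -0.0125, 0]
    - [0.065, -0.0125, 0]
    - [0, 0, 0]
  rotation:
    - [0, 0, 0]
    - [0, 0, 0]
    - [0, 0, 0]
    - [0, 0, 0]
    - [0, 0, 0]
    - [0, 0, 0]
    - [0, 0, 0]
    - [0, 0, 0]
    - [0, 0, 0]
    - [0, 0, 0]
  jaw: [0.1, -1, -1, -1, -1, -1, -1, -1, -1, -1]

```text
time_s: 13.8
ee_pos: [0.4842, -0.0019, 0.0102]
eef_rot: [180.0, -0.0, 78.8]
wrist_force: [-0.0, 0.0, 1.0]
grip_width: -0.002
```

```bash
cat >> m.py <<'E'
def tj():
    s=bot.get_state();t=np.deg2rad(-11.0);v=(s['ee_pos'][:2]*1000-[620.6,-5.5])@np.array([[np.cos(t),-np.sin(t)],[np.sin(t),np.cos(t)]])
    print('tool jig',v.round(1),'z',(s['ee_pos'][2]*1000).round(1),s['wrist_force'].round(1),s['time_s'],s['q'].round(0))
E
python3 - <<'E'
from m import *
tj();meas(snap('side'),'s')
E
```

```text
tool jig [-134.6  -22.5] z 10.2 [-0.  0.  1.] 13.8 [ -2.  25. 118.  -0.  37.  10.]
s block px 253 x rng [-128.2   -2.2] fence x min -151.1
-115 block y [-29.    1.2] fence y [ 0.5 23.4]
-105 block y [-35.7  -0.6] fence y [ 0.5 28.8]
-95 block y [-34.   13.4] fence y [-0.7 19.6]
-65 block y [-36.2   5.5] fence y [ 7.5 20.2]
-35 block y [-17.2   1.1] fence y [ 1.3 20. ]
-25 block y [-24.6   0.4] fence y [ 1.  20.4]
-15 block y [-29.7   1.2] fence y [ 1.9 19.9]
```

Request:
step_arm:
  travel:
    - [0.049, -0.0095, 0]
    - [0.033, -0.006, 0]
    - [0, 0, 0]
  rotation:
    - [0, 0, 0]
    - [0, 0, 0]
    - [0, 0, 0]
  jaw: [-1, -1, -1]

```text
time_s: 14.22
ee_pos: [0.4852, -0.0021, 0.0099]
eef_rot: [-179.6, 0.0, 78.9]
wrist_force: [-7.4, 1.7, 4.3]
grip_width: -0.0
```

Request:
step_arm:
  travel:
    - [-0.131, 0.025, 0]
    - [0, 0, 0.8]
    - [0, 0, 0.8]
    - [0, 0, 0.75]
    - [0, 0, 0]
  rotation:
    - [0, 0, 0]
    - [0, 0, 0]
    - [0, 0, 0]
    - [0, 0, 0]
    - [0, 0, 0]
  jaw: [-1, -1, -1, -1, -1]

```text
time_s: 14.85
ee_pos: [0.4835, -0.0009, 0.1548]
eef_rot: [179.4, -0.1, 78.9]
wrist_force: [0.0, 0.8, 0.2]
grip_width: 0.003
```

Run:
```python
from m import *
tj();meas(snap('side'),'s');w=snap('wrist');meas(w,'w')
P=snap('side');p=P['P'];hsv=cv2.cvtColor(P['frame'],cv2.COLOR_RGB2HSV)
t=np.deg2rad(-11.0);X=(p[...,:2]*1000-[620.6,-5.5])@np.array([[np.cos(t),-np.sin(t)],[np.sin(t),np.cos(t)]])
m=(hsv[...,0]>18)&(hsv[...,0]<32)&(hsv[...,1]>130)&(abs(X[...,0]+78)<35)&(abs(X[...,1]-20)<45)&(p[...,2]>.03)
q=np.c_[X[m],p[m][:,2]*1000];print('flap',len(q),q.min(0).round(),q.max(0).round())
```

```text
tool jig [-135.5  -21.7] z 154.8 [0.  0.8 0.2] 14.85 [ -1.  14. 108.  -0.  57.  10.]
s block px 265 x rng [-121.9   -2.4] fence x min -150.9
-115 block y [-34.1   0.9] fence y [ 0.2 24.2]
-105 block y [-35.2   1.1] fence y [-0.  28.2]
-95 block y [-35.3  -5.9] fence y [ 0. 20.]
-85 block y [-36.4   8.3] fence y [ 8.5 19. ]
-65 block y [-37.2  14.3] fence y [ 6.2 19.8]
-35 block y [-15.4   1.3] fence y [ 0.8 19.5]
-25 block y [-23.6   1.9] fence y [ 1.4 21. ]
-15 block y [-28.7   1.1] fence y [ 0.2 20.7]
w block px 4696 x rng [-120.5   -3.9] fence x min -149.8
-115 block y [-36.8  -0.8] fence y [-0.6 22.3]
-105 block y [-36.8  -0.7] fence y [-0.6 27.9]
-95 block y [-36.7  -0.7] fence y [-0.1 17.7]
-85 block y [-35.9  -0.6] fence y [-0.6  3.8]
-75 block y [-36.   -0.6] fence y [-0.3  2.6]
-65 block y [-36.3  -0.7] fence y [-0.3  2.7]
-55 block y [-36.1  -0.5] fence y [-0.4 11.6]
-45 block y [-35.9  -0.6] fence y [-0.4 16.9]
-35 block y [-35.9  -0.4] fence y [-0.2 17.7]
-25 block y [-8.9 -0.3] fence y [-0.3 17.8]
-15 block y [-8.9 -0.2] fence y [-0.3 18. ]
flap 132 [-98.  14.  31.] [-63.  36.  94.]
```

The block is seated: its rear end is at -120.5 and its face is within 0.5 mm of the fence. Move behind the flap.

Request:
step_arm:
  travel:
    - [0.546, 0.593, 0]
    - [0.546, 0.593, 0]
    - [0, 0, -0.6]
    - [0, 0, -0.6]
    - [0, 0, 0]
  rotation:
    - [0, 0, 0]
    - [0, 0, 0]
    - [0, 0, 0]
    - [0, 0, 0]
    - [0, 0, 0]
  jaw: [-1, -1, -1, -1, -1]

```text
time_s: 15.62
ee_pos: [0.543, 0.0701, 0.0752]
eef_rot: [-179.5, 0.2, 78.9]
wrist_force: [0.3, -0.3, -0.2]
grip_width: -0.001
```

```bash
python3 -c "
from m import *
tj()"
```

```text
tool jig [-90.6  59.4] z 75.2 [ 0.3 -0.3 -0.2] 15.625 [  6.  24. 105.  -0.  51.  17.]
```

Request:
step_arm:
  travel:
    - [0.009, -0.256, 0.08]
    - [-0.048, -0.245, 0]
    - [-0.022, -0.115, 0.07]
    - [-0.032, -0.164, 0]
    - [-0.032, -0.164, -0.03]
    - [-0.032, -0.164, -0.07]
    - [-0.025, -0.131, -0.1]
    - [-0.025, -0.131, -0.13]
    - [-0.019, -0.098, -0.13]
  rotation:
    - [0, 0, 0]
    - [0, 0, 0]
    - [0, 0, 0]
    - [0, 0, 0]
    - [0, 0, 0]
    - [0, 0, 0]
    - [0, 0, 0]
    - [0, 0, 0]
    - [0, 0, 0]
  jaw: [-1, -1, -1, -1, -1, -1, -1, -1, -1]

```text
time_s: 16.75
ee_pos: [0.5326, -0.0185, 0.0601]
eef_rot: [180.0, 0.0, 78.9]
wrist_force: [0.5, 0.2, 3.2]
grip_width: -0.001
```

```bash
python3 -c "
from m import *
tj()"
```

```text
tool jig [-83.9 -29.6] z 60.1 [0.5 0.2 3.2] 16.75 [ -3.  24. 108.  -0.  47.   8.]
```

Request:
step_arm:
  travel:
    - [-0.07, -0.054, -0.13]
    - [-0.013, -0.065, -0.13]
    - [-0.01, -0.05, -0.13]
    - [-0.01, -0.05, -0.1]
    - [0, 0, -0.07]
    - [0, 0, 0]
  rotation:
    - [0, 0, 0]
    - [0, 0, 0]
    - [0, 0, 0]
    - [0, 0, 0]
    - [0, 0, 0]
    - [0, 0, 0]
  jaw: [-1, -1, -1, -1, -1, -1]

```text
time_s: 17.5
ee_pos: [0.5257, -0.0314, 0.0289]
eef_rot: [-179.9, 0.1, 78.9]
wrist_force: [-6.9, -2.2, 19.2]
grip_width: -0.003
```

```bash
python3 -c "
from m import *
tj()"
```

```text
tool jig [-88.3 -43.5] z 28.9 [-6.9 -2.2 19.2] 17.5 [ -5.  26. 111.  -0.  43.   6.]
```

Request:
step_arm:
  travel:
    - [0, 0, 0.3]
    - [0, 0, 0.8]
    - [0, 0, 0.9]
    - [0, 0, 0]
  rotation:
    - [0, 0, 0]
    - [0, 0, 0]
    - [0, 0, 0]
    - [0, 0, 0]
  jaw: [-1, -1, -1, -1]

```text
time_s: 18.0
ee_pos: [0.5291, -0.0312, 0.1511]
eef_rot: [179.5, -0.1, 78.9]
wrist_force: [0.5, 0.6, -0.8]
grip_width: -0.002
```

Run:
```python
from m import *
tj();b=snap('side');meas(b,'s');w=snap('wrist');meas(w,'w')
im=np.hstack([w['frame'],cv2.resize(b['frame'][190:290,180:313],(512,384))])[...,::-1]
cv2.imwrite('pics/w5.png',cv2.resize(im,(800,300)))
```

```text
tool jig [-84.9 -42.6] z 151.1 [ 0.5  0.6 -0.8] 18.0 [ -5.  18. 103.  -0.  59.   6.]
s block px 322 x rng [-121.5   -3.2] fence x min -150.9
-115 block y [-35.9   1.4] fence y [ 0.7 19.5]
-105 block y [-35.4   2.2] fence y [ 0.5 20.6]
-95 block y [-34.2 -10.9] fence y [ 9.1 19.9]
-55 block y [-31.4  -4.8] fence y [ 1.3 20.7]
-45 block y [-34.9   1.1] fence y [ 1.  20.8]
-35 block y [-34.2   2. ] fence y [ 0.6 19.6]
-25 block y [-34.4   1.1] fence y [ 0.2 20.8]
-15 block y [-30.9   0.7] fence y [ 2.2 21. ]
w block px 2810 x rng [-120.    -3.8] fence x min -150.0
-115 block y [-36.5  -1.1] fence y [-0.3 17.5]
-105 block y [-36.8  -0.7] fence y [-0.3 17.5]
-95 block y [-36.8  -0.6] fence y [ 6.  17.5]
-65 block y [-56.3   3. ] fence y [13.4 17.4]
-55 block y [-36.2  -0.6] fence y [-0.4 17.4]
-45 block y [-35.9  -0.8] fence y [-0.4 17.4]
-35 block y [-35.9  -0.7] fence y [-0.3 17.4]
-25 block y [-7.2 -0.6] fence y [-0.2 17.4]
-15 block y [-6.4 -0.6] fence y [-0.2 17.4]
```

View pics/w5.png

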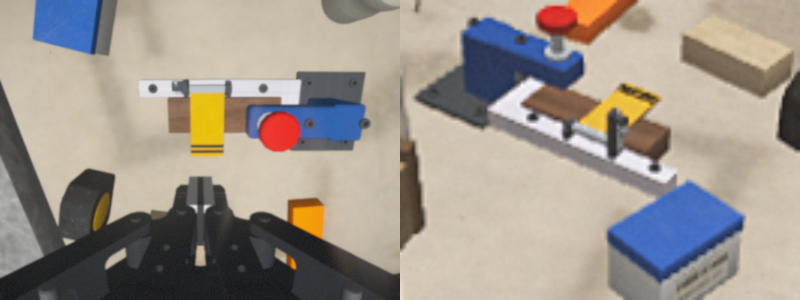

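The flap lies level and shut across the block (wrist view (207,120), side view (620,105)), and the block is still seated. Now move over the knob.

Request:
step_arm:
  travel:
    - [0.525, 0.102, 0]
    - [0.525, 0.102, 0]
    - [0, 0, -0.3]
    - [0, 0, -0.3]
    - [0, 0, 0]
  rotation:
    - [0, 0, 0]
    - [0, 0, 0]
    - [0, 0, 0]
    - [0, 0, 0]
    - [0, 0, 0]
  jaw: [-1, -1, -1, -1, -1]

```text
time_s: 18.73
ee_pos: [0.5872, -0.0186, 0.1076]
eef_rot: [-179.6, 0.1, 78.9]
wrist_force: [0.8, 0.0, 0.1]
grip_width: 0.001
```

Request:
step_arm:
  travel:
    - [0.08, 0, 0]
    - [0, 0, -0.12]
    - [0, 0, -0.12]
    - [0, 0, -0.12]
    - [0, 0, -0.06]
    - [0, 0, 0]
    - [0, 0, 0]
  rotation:
    - [0, 0, 0]
    - [0, 0, 0]
    - [0, 0, 0]
    - [0, 0, 0]
    - [0, 0, 0]
    - [0, 0, 0]
    - [0, 0, 0]
  jaw: [-1, -1, -1, -1, -1, -1, -1]

```text
time_s: 19.6
ee_pos: [0.5955, -0.0187, 0.0876]
eef_rot: [179.8, -0.0, 78.9]
wrist_force: [-1.1, -0.2, 9.4]
grip_width: -0.002
```

Force is 9.4 N, so it is nearly at the stop. I press a little more until the force jumps.

Request:
step_arm:
  travel:
    - [-0.04, 0, -0.05]
    - [0, 0, -0.04]
    - [0, 0, 0]
    - [0, 0, 0]
  rotation:
    - [0, 0, 0]
    - [0, 0, 0]
    - [0, 0, 0]
    - [0, 0, 0]
  jaw: [-1, -1, -1, -1]

```text
time_s: 20.1
ee_pos: [0.5955, -0.0188, 0.0859]
eef_rot: [179.4, -0.1, 78.9]
wrist_force: [-2.1, 0.1, 25.4]
grip_width: 0.001
```

The force rose to 25 N at z = 0.0859 m, so the plunger is on its stop. Release and lift clear.

Request:
step_arm:
  travel:
    - [0, 0, 0.2]
    - [0, 0, 0.4]
    - [0, 0, 0.8]
    - [0, 0, 0.8]
    - [-0.9, 0, 0.2]
    - [-0.9, 0, 0.2]
    - [0, 0, 0]
    - [0, 0, 0]
  rotation:
    - [0, 0, 0]
    - [0, 0, 0]
    - [0, 0, 0]
    - [0, 0, 0]
    - [0, 0, 0]
    - [0, 0, 0]
    - [0, 0, 0]
    - [0, 0, 0]
  jaw: [-1, -1, -1, -1, -1, -1, -1, -1]

```text
time_s: 21.1
ee_pos: [0.4842, -0.0187, 0.2365]
eef_rot: [179.9, -0.0, 78.9]
wrist_force: [0.2, 0.6, -1.1]
grip_width: -0.001
```

Run:
```python
from m import *
tj();b=snap('side');w=snap('wrist');meas(w,'w')
im=np.hstack([w['frame'],cv2.resize(b['frame'][190:290,180:313],(512,384))])[...,::-1]
cv2.imwrite('pics/w6.png',cv2.resize(im,(800,300)))
for n,D in(('w',w),('s',b)):
    P=D['P'];hsv=cv2.cvtColor(D['frame'],cv2.COLOR_RGB2HSV)
    near=(abs(P[...,0]-.57)<.08)&(abs(P[...,1]+.02)<.08)
    r=near&(hsv[...,1]>140)&((hsv[...,0]<8)|(hsv[...,0]>172))&(P[...,2]>.06)
    y=near&(hsv[...,0]>18)&(hsv[...,0]<32)&(hsv[...,1]>150)&(P[...,2]>.01)
    print(n,'knob top z',np.percentile(P[r][:,2],[50,97]).round(4) if r.any() else None,'flap z',np.percentile(P[y][:,2],[5,50,95]).round(4))
```

```text
tool jig [-131.4  -39. ] z 236.5 [ 0.2  0.6 -1.1] 21.1 [ -4.  10. 100.   0.  70.   8.]
w block px 1663 x rng [-120.3   -3.5] fence x min -149.7
-115 block y [-36.9  -1.1] fence y [-0.7 17.6]
-105 block y [-36.9  -1.2] fence y [-0.7 17.6]
-95 block y [-48.6  -1.1] fence y [13.4 17.6]
-55 block y [-35.7  -0.6] fence y [-0.4 17.6]
-45 block y [-35.8  -1.1] fence y [-0.4 17.6]
-35 block y [-35.8  -1.1] fence y [-0.4 17.6]
-25 block y [-6.5 -1. ] fence y [-0.3 17.6]
-15 block y [-6.5 -1. ] fence y [-0.2 17.6]
w knob top z [0.1029 0.1042] flap z [0.0271 0.0286 0.0298]
s knob top z [0.1009 0.1027] flap z [0.0257 0.027  0.0286]
```

View pics/w6.png

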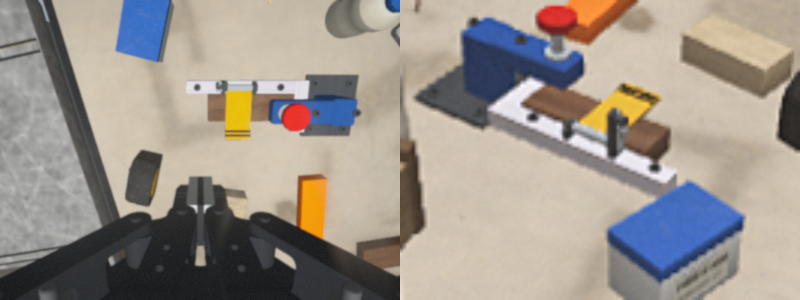

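The final view shows the flap shut at (238,113), the knob back up at (296,117), the block seated and the gripper clear. Hand in.

```bash
python3 -c "
from bench import bot
print(bot.hand_in())"
```

```text
the job is handed in; nothing more can be done
None
```

The walnut offcut is marked and the job is handed in at about 21 s; the hand-in reports no verdict. I seated the offcut, folded the flap until it snapped shut, and pressed the red knob until the force jumped to 25 N at 86 mm height, which matches its stop. Then I let it spring back and moved the arm clear.

My first jig fit was about 4.5° off, so the first push left the block skewed and about 5 mm short of the end stop. I refitted the jig, pushed the block flush to the fence and then up to the stop before closing the flap.

Last checks, after the arm was clear:
- **Offcut:** its rear end reads -120.3 mm (-120 when seated). Its long side is within about 1 mm of the fence and parallel to it.
- **Flap:** it stayed shut; its top reads about 29 mm over the bench, against 29.5 mm nominal.
- **Plunger:** it is back up; the knob top reads 103–104 mm, against 104 mm nominal.
- **Camera disagreement:** the side camera reads the flap and knob about 1–2 mm lower, which is within its calibration error.
- **Other things on the bench:** I saw no contact with them and they look unmoved in the pictures, but I did not measure their positions again at the end.

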